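# Bar a tin into the one-handed holder

### The job

Get the tin ready for one-handed opening: with the fingertips, push the short tin along the worktop fully home into the V of the grey tin holder, then flip the holder's lever bar over its centre so that it snaps down across the mouth behind the tin. Only push with the fingers: do not grip or lift the tin or the bar, keep the tin upright, and leave the other things where they are.

Things in the scene. Friction and masses are not known exactly. Their poses are not given: they have to be found in the camera images.
- tin: the short closed food tin with a paper label, a cylinder 76 mm in diameter and 58 mm high, 0.2 to 0.36 kg, loose, standing upright on the worktop before the holder's mouth. Origin: centre of its underside; z up.
- tin_holder: grey V-shaped tin holder, fixed to the worktop, without a floor (the tin slides on the worktop); walls 8 mm thick, 28 mm high. Origin on the worktop at the seat: the tin is home when its axis stands here, touching both faces of the 90 degree V. The mouth looks along the holder's -x; the tin enters along +x.
- mouth (a point): on the worktop in the middle of the holder's mouth, 50 mm in front of the seat (holder's -x). Inner width 90 mm just before the V, 108 mm here; 22 mm high lead-in wings spread on to 150 mm, 32 mm further out. Steel supports up to 48 mm high stand 66 mm to either side of this point: lever hinge at the holder's -y, keeper fork at +y.
- bar_hinge (a point): hinge of the lever bar, 38 mm above the worktop; its axis is parallel to the holder's x. The bar is a 10 mm steel rod; it swings in the upright plane across the mouth, over the top from the holder's -y side to its +y side.
- bar_knob (a point): centre of the black 24 mm ball at the end of the lever bar, 146 mm from the hinge. Open, the bar leans 26 degrees outward from upright (to the holder's -y), ball about 169 mm above the worktop; upright, 184 mm; closed, the bar lies level across the mouth in the keeper fork, 38 mm above the worktop, just clear of a tin that is home.
- bar (a joint): angle of the lever bar, rad: 0 open (leaning outward), 0.45 upright (dead centre), 2.02 closed. An over-centre spring holds it at either end: let go before 0.45 it falls back to 0, past 0.45 it snaps on to 2.02 by itself in about half a second. 1 to 2 N at the ball moves it; push it level from outside with an upright fingertip near ball height, rising with it.
- garlic: bystander: garlic bulb, 61 mm, loose, behind the holder (its +x). Origin under its centre.
- can_opener: bystander: can opener lying flat, 174x41x17 mm, loose, below the side to which the lever leans. Origin under its centre.
- spice_jar: bystander: spice jar, 49 mm wide, 110 mm high, loose, on the keeper side of the tin. Origin under its centre.
- mug: bystander: mug, 86 mm wide, 99 mm high, loose, on the keeper side of the holder. Origin under its centre.
Mind the look-alikes: they are no part of the job. Leave any green or purple look-alike of the tin alone.

How it is judged:
By the outcome, as a careful person would: the job done as asked, in the order asked, and still so for the second after the job is handed in, with the robot touching nothing.
It also fails if it takes over 51 s, if anything falls off the work surface, if the arm or the gripper's body presses on something with over 40 N, if the wrist force passes 120 N, or if a joint passes its speed limit or range.

### The arm

A 6-joint arm with a two-finger parallel gripper is mounted at the origin on a cart in front of the work surface, level with it; the furniture and walls round the work are solid. World frame = base frame: x ahead of the robot, y to its left, z up, the work surface at z = 0. Lengths are in m, angles in degrees, forces in N, time in s.
With the tool pointing down it reaches from about 0.35 to 0.875 m from the base axis. Payload 4.2 kg.
Tool frame: the origin (TCP) lies midway between the tips of the shut fingers; the grasp point (between the pads) lies 19 mm behind it (r.pinch_z is the distance from the TCP to the grasp point, in m); z points along the fingers, y is the line along which they close (so a half turn about z gives the same grasp; the last joint's range is limited). The gripper opens to 87 mm and grips with 3 to 60 N. Pads are 19 mm wide; open, the fingers measure 117 mm over their backs; the gripper's body (75 mm by 190 mm) begins 51 mm behind the grasp point.
Start: joints at [81.28, 22.042, 0.453, 0, -68.411, -14.817], TCP at [0.25, 0.573, 0.223] pointing down, gripper open.
Joint ranges: [-179.83, 179.83], [-69.29, 118.12], [-61.27, 80.66], [-181.25, 117.63], [-171.15, -9.14], [-177.46, 177.46]. Speed limits (degrees/s): [159.86, 159.86, 180, 180, 180, 180].

### API

Orientations are given as a 3x3 rotation matrix whose columns are the frame's x, y, z axes.
In Python, from station import r, imaging, models gives the robot as it stands. The module is installed in compiled form; this text tells all that it offers.
- The arm moves only by the tool apply_moves, never from a script. Its argument "moves" is a list of rows, each a list of 2 entries, a list of its own where there are three numbers: the shift along the tool's x, y, z in m, then the turn about the tool's z in degrees. A call has 1 to 5 rows; each row shifts and turns the commanded pose from where the row before left it, along the tool's axes as they then stand; what a row does not reach is not made up. A row lasts 1/12 s, in which the tool goes at most 41.7 mm and 7.16 degrees, less where a joint would pass 70% of its speed; a pose out of reach is approached as far as the arm can. A call is refused whole if a number of a shift passes 0.0417 or a number of a turn 7.16, either way. A call with a gripper value outside its range is refused whole. "hand" is the finger opening in m, from 0 to 0.087, set as the call begins (left out, the last holds). The fingers move at their own pace and stop on an object; the grip force is fixed at half the most. Time passes only in rows, so rows that do not move let the fingers close. It gives the time, the measured TCP pose, the force, the opening and the grip force at its end, in the units of the state.
- r.sense(): the state, without advancing time (a new reading comes with each control period).
- imaging.capture(name): name is "side" or "top" or "wrist"; returns a dict with "frame" (400x640x3 uint8, blue, green, red), "intrinsics" (3x3 intrinsics, pixels), "dist" ([k1, k2, p1, p2, k3] as OpenCV has them; the pictures are not rectified), "eye" and "orientation" of the camera in the world. Camera axes: x right, y down, z forward; pixel columns grow to the right and rows downward; lengths in m; the calibration is good to about 2 mm. A picture is of the moment at which its call begins. There is no depth.
- r.finish_job(): hands the job in; it is judged then, once.
Trained networks look in a picture, given as the dict that the camera call returned (one of the last four; its "shot" number tells which), for a name from the list of things; names that differ only in an ending like _2 or _b are one class to them, and where a whole thing is asked for, a point or a joint stands for the part that bears it (a point fixed in the world has none). Each returns a list of dicts, best first, with "confidence" (0 to 1); they miss things now and then, are a little off and sometimes report something else, mostly with a low value. They report only what shows in the picture. A call takes as long as a camera call. They do not tell look-alikes from the thing itself.
- models.cut_out(picture, target): "region" (400x640 bool, what is visible of it) and "extent" ([left, top, width, height] as shares, 0 to 1, of the picture: columns of its width, rows of its height, round what is visible of it).
- models.place_of(picture, target): "at" ([column, row] as shares, 0 to 1, of the picture: columns of its width, rows of its height: a listed point, or the origin of a listed thing).
The state is a dict: "time_s": time; "joints": joint angles; "joint_velocities": joint speeds; "effort": joint torques, N m; "tcp_pos": TCP position; "ee_rot": TCP orientation; "wrist_force": force on the tool from outside, world axes, zero at the start; "moment": the same for the moment, N m; "gripper_width": opening from 0.0 (shut) to 1.0 (fully open); "gripper_force": force on a finger pad.
Only numpy, scipy, OpenCV 4.12 (cv2) and the standard library are available. Lean on these libraries where they do the work, as an engineer would, in place of code of your own. Each camera call takes 0.05 s, during which the arm holds its last target. There are 200 camera calls.

## Working session

There is one attempt and no reset: what is moved stays moved. The work goes in short steps, Python scripts to look and compute and a tool call to move; the robot and the scene stay as the last step left them, time stands still between calls to the robot, and variables do not carry over. Pictures are saved under pics/ and viewed, at most 10 in all, crops included, and the job is handed in when it is done.

Besides the shell and the picture viewer there is one more tool, called after "Request:" as name([rows], argument=value, ...), one row to a line, values as JSON. apply_moves: Moves the arm, as the interface text tells. Its arguments: {"type":"object","properties":{"moves":{"type":"array"},"hand":{"type":"number"}},"required":["moves"]}

```bash
mkdir -p pics; cat > h.py <<'E'
import numpy as np, cv2
from station import r, imaging, models
def ray(p,uv):
    K=np.array(p["intrinsics"]);d=np.array(p["dist"])
    n=cv2.undistortPoints(np.array([[uv]],float),K,d)[0,0]
    return np.array(p["eye"]),np.array(p["orientation"])@np.array([n[0],n[1],1])
def onz(p,uv,z=0):
    e,d=ray(p,uv);return e+d*(z-e[2])/d[2]
def proj(p,X):
    R=np.array(p["orientation"]);t=-R.T@np.array(p["eye"])
    return cv2.projectPoints(np.array([X],float),cv2.Rodrigues(R.T)[0],t,np.array(p["intrinsics"]),np.array(p["dist"]))[0].reshape(-1,2)
E
python3 - <<'E'
from h import *
P={n:imaging.capture(n) for n in("top","side")}
for n,p in P.items():
    cv2.imwrite(f"pics/{n}0.png",p["frame"])
    print(n,np.round(p["eye"],3))
    for t,z in(("tin",0),("tin_holder",0),("mouth",0),("bar_hinge",.038),("bar_knob",.169),("can_opener",0),("spice_jar",0),("mug",0),("garlic",0)):
        for q in models.place_of(p,t)[:3]:
            uv=np.array(q["at"])*[640,400]; print(t,round(q["confidence"],2),uv.round(),onz(p,uv,z).round(3))
s=r.sense();print(s["tcp_pos"],s["ee_rot"],s["gripper_width"],s["time_s"])
E
```

```text
top [ 0.475 -0.196  1.26 ]
tin 0.85 [252. 195.] [ 0.542 -0.001  0.   ]
tin 0.83 [221. 220.] [0.473 0.084 0.   ]
tin 0.75 [352. 208.] [ 0.504 -0.278  0.   ]
tin_holder 0.73 [352. 205.] [ 0.512 -0.279  0.   ]
bar_hinge 0.7 [338. 232.] [ 0.439 -0.237  0.038]
bar_hinge 0.48 [403. 224.] [ 0.46  -0.412  0.038]
bar_knob 0.66 [342. 259.] [ 0.378 -0.242  0.169]
can_opener 0.6 [368. 261.] [ 0.357 -0.323  0.   ]
spice_jar 0.87 [297. 161.] [ 0.635 -0.127  0.   ]
mug 0.58 [367. 153.] [ 0.658 -0.321  0.   ]
garlic 0.87 [402. 223.] [ 0.463 -0.418  0.   ]
side [0.285 0.765 0.857]
tin 0.77 [339. 247.] [ 0.468 -0.143  0.   ]
tin 0.77 [318. 312.] [0.47  0.089 0.   ]
tin 0.71 [336. 171.] [ 0.561 -0.514  0.   ]
tin_holder 0.91 [339. 217.] [ 0.499 -0.275  0.   ]
bar_hinge 0.58 [354. 217.] [ 0.446 -0.235  0.038]
bar_knob 0.57 [382. 185.] [ 0.373 -0.227  0.169]
bar_knob 0.57 [280. 242.] [0.565 0.052 0.169]
can_opener 0.69 [387. 213.] [ 0.359 -0.324  0.   ]
spice_jar 0.94 [278. 242.] [ 0.642 -0.125  0.   ]
mug 0.76 [293. 203.] [ 0.652 -0.307  0.   ]
garlic 0.48 [361. 189.] [ 0.458 -0.431  0.   ]
[0.24954398 0.57300275 0.22255349] [[ 9.16799285e-01 -3.99348307e-01 -1.31624120e-05]
 [-3.99348307e-01 -9.16799285e-01  1.02178453e-05]
 [-1.61477692e-05 -4.11132633e-06 -1.00000000e+00]] 1.0005768211493318 1.0
```

```bash
python3 - <<'E'
import cv2
t=cv2.imread("pics/top0.png")[110:300,190:450]
cv2.imwrite("pics/topc.png",cv2.resize(t,None,fx=3,fy=3,interpolation=2))
E
```

```text
(no output)
```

View pics/topc.png

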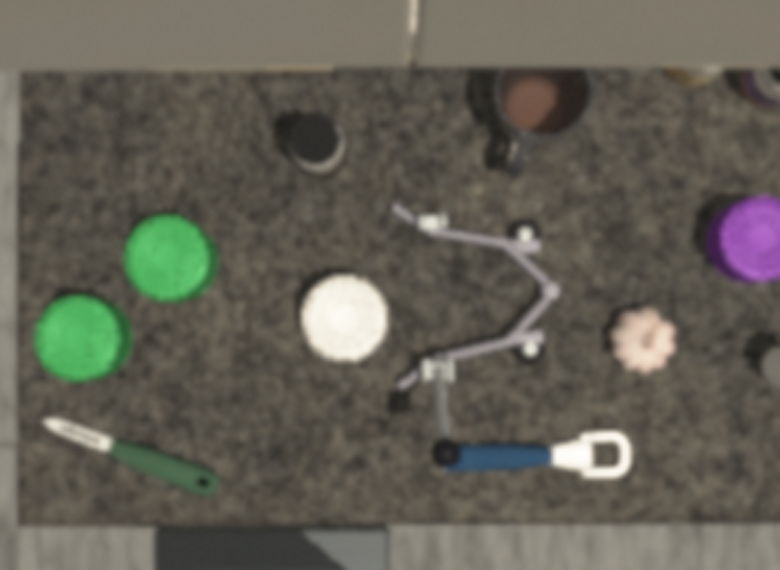

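View pics/side0.png

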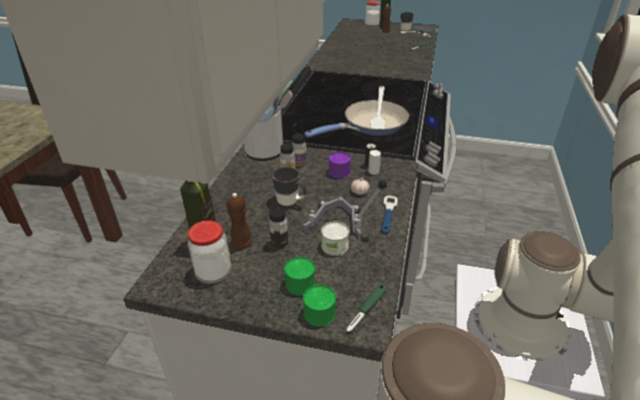

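The top picture, in full-image pixels, shows a white tin at (305,216), green tins at (246,196) and (217,222), and a purple tin at about (442,189). The holder's V apex is at (373,207) and the lever ball at (338,261). The green and purple ones are look-alikes, so I choose the white-lidded tin with the paper label, which stands before the mouth. Next I fit the poses and crop close to check.

```bash
cat >> h.py <<'E'
from scipy.optimize import least_squares
def fit(obs,x0=(.5,-.27,-90)):
    # obs: (picture, pixel, holder-frame point)
    def W(q,H):
        a=np.radians(q[2]);c,s=np.cos(a),np.sin(a);return [q[0]+c*H[0]-s*H[1],q[1]+s*H[0]+c*H[1],H[2]]
    f=lambda q:np.concatenate([proj(p,W(q,H))[0]-uv for p,uv,H in obs])
    s=least_squares(f,x0,x_scale=[.01,.01,5],loss="soft_l1");return s.x,f(s.x).reshape(-1,2)
E
python3 - <<'E'
from h import *
p=imaging.capture("top");q=imaging.capture("side")
c=lambda x,y:np.array([190+x/3,110+y/3])
obs=[(p,c(550,291),(.0594,0,.028)),(p,c(444,454),(-.05,-.130,.169)),(p,c(432,222),(-.05,.066,.045)),(p,c(438,370),(-.05,-.066,.045)),(p,c(396,208),(-.082,.079,.022))]
s,e=fit(obs);print(s,e.round(1))
for n,P in(("top",p),("side",q)):
  for m in models.cut_out(P,"tin"):
    ys,xs=np.where(m["region"]);f=P["frame"][ys,xs].mean(0)
    uv=[(xs.min()+xs.max())/2,(ys.min()+ys.max())/2]
    print(n,m["confidence"],uv,f.round(),onz(P,uv,.058 if n=="top" else .029).round(3))
g=cv2.resize(q["frame"][190:280,270:410],None,fx=5,fy=5,interpolation=2);cv2.imwrite("pics/sidec.png",g)
print(onz(p,c(345,318),.058))
E
```

```text
[  0.50421512  -0.27949461 -88.40939255] [[ 1.5  0.1]
 [-0.   0.1]
 [-0.1 -0.4]
 [-0.5 -0.3]
 [-0.2  0.6]]
top 0.91 [np.float64(304.5), np.float64(215.5)] [220. 232. 237.] [ 0.484 -0.149  0.058]
top 0.82 [np.float64(217.0), np.float64(223.0)] [ 91. 164.  78.] [0.465 0.083 0.058]
top 0.73 [np.float64(246.5), np.float64(195.5)] [ 92. 165.  80.] [0.538 0.004 0.058]
top 0.72 [np.float64(296.0), np.float64(158.0)] [60. 65. 68.] [ 0.637 -0.127  0.058]
top 0.68 [np.float64(441.5), np.float64(189.5)] [157.  78. 137.] [ 0.551 -0.514  0.058]
side 0.9 [np.float64(319.0), np.float64(305.0)] [ 59. 127.  42.] [0.466 0.091 0.029]
side 0.88 [np.float64(299.0), np.float64(275.5)] [ 59. 125.  42.] [0.538 0.012 0.029]
side 0.82 [np.float64(339.5), np.float64(164.5)] [116.  51.  95.] [ 0.55  -0.515  0.029]
[ 0.48251322 -0.15060078  0.058     ]
```

View pics/sidec.png

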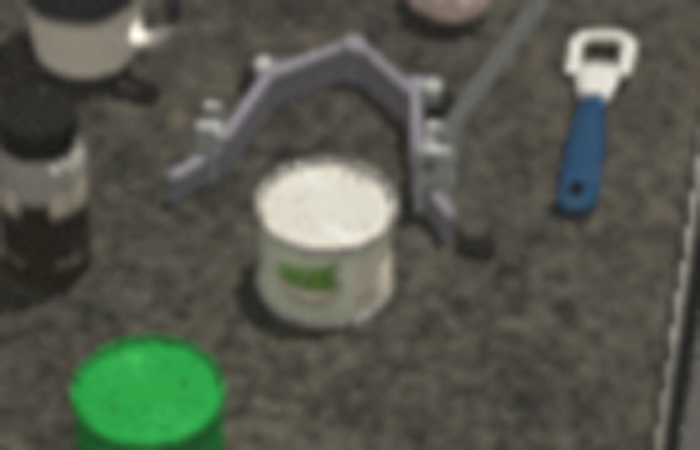

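The close crop confirms it: a white-lidded tin with a green-printed paper label at full-image (335,238), before the holder's mouth. I place the tin at about (0.483, -0.150) and the seat at (0.504, -0.280), with the holder's yaw about -88.4°.

```bash
cat >> h.py <<'E'
def togo(X,ang=None):
    """shift to X in present tool axes; turn about tool z to bring tool y to world angle ang"""
    s=r.sense();R=np.array(s["ee_rot"]);d=R.T@(np.array(X)-s["tcp_pos"])
    a=np.degrees(np.arctan2(R[1,1],R[0,1]))
    print("t",round(s["time_s"],2),"tcp",np.round(s["tcp_pos"],4),"yang",round(a,2),"shift",d.round(4),"turn",None if ang is None else round(-(ang-a),2),"F",np.round(s["wrist_force"],1))
E
python3 - <<'E'
from h import *
togo([.468,-.060,.19],-80.8)
E
```

```text
t 1.2 tcp [0.2496 0.573  0.2225] yang -113.54 shift [0.4531 0.4931 0.0326] turn -32.74 F [ 0.1  1.1 -0.7]
```

Request:
apply_moves([
  [[0.026, 0.029, 0.002], 0],
  [[0.026, 0.029, 0.002], 0],
  [[0.026, 0.029, 0.002], 0],
  [[0.026, 0.029, 0.002], 0],
  [[0.026, 0.029, 0.002], 0],
], hand=0)

```text
time_s: 1.62
tcp_pos: [0.3111, 0.3864, 0.2126]
ee_rot: [[0.917, -0.399, 0.0], [-0.399, -0.917, 0.0], [0.0, -0.0, -1.0]]
wrist_force: [1.9, -0.4, 0.0]
gripper_width: 0.705
gripper_force: 0.0
```

Request:
apply_moves([
  [[0.026, 0.029, 0.002], 0],
  [[0.026, 0.029, 0.002], 0],
  [[0.026, 0.029, 0.002], 0],
  [[0.026, 0.029, 0.002], 0],
  [[0.026, 0.029, 0.002], 0],
])

```text
time_s: 2.03
tcp_pos: [0.3723, 0.2015, 0.2029]
ee_rot: [[0.917, -0.399, 0.001], [-0.399, -0.917, 0.001], [0.0, -0.001, -1.0]]
wrist_force: [0.3, -0.1, 0.3]
gripper_width: 0.328
gripper_force: 0.0
```

Request:
apply_moves([
  [[0.026, 0.029, 0.002], 0],
  [[0.026, 0.029, 0.002], 0],
  [[0, 0, 0], -6.5],
  [[0, 0, 0], -6.5],
  [[0, 0, 0], -6.5],
])

```text
time_s: 2.45
tcp_pos: [0.397, 0.1283, 0.1988]
ee_rot: [[0.998, -0.067, 0.001], [-0.067, -0.998, 0.0], [0.001, -0.0, -1.0]]
wrist_force: [0.3, 0.5, 0.9]
gripper_width: 0.02
gripper_force: 0.0
```

```bash
python3 - <<'E'
from h import *
togo([.468,-.060,.19],-80.8)
E
```

```text
t 2.45 tcp [0.397  0.1283 0.1988] yang -93.86 shift [0.0835 0.1831 0.0088] turn -13.06 F [0.3 0.5 0.9]
```

Request:
apply_moves([
  [[0.0165, 0.0365, 0.002], 0],
  [[0.0165, 0.0365, 0.002], 0],
  [[0.0165, 0.0365, 0.002], 0],
  [[0.0165, 0.0365, 0.002], 0],
  [[0.0165, 0.0365, 0.002], 0],
])

```text
time_s: 2.87
tcp_pos: [0.4666, -0.0602, 0.1889]
ee_rot: [[0.998, -0.07, 0.001], [-0.07, -0.998, 0.0], [0.001, -0.0, -1.0]]
wrist_force: [0.8, 1.0, 0.0]
gripper_width: 0.008
gripper_force: 0.0
```

Request:
apply_moves([
  [[0, 0, 0], -6.5],
  [[0, 0, 0], -6.5],
  [[0, 0, 0], 0],
])

```text
time_s: 3.12
tcp_pos: [0.4661, -0.0596, 0.1884]
ee_rot: [[0.988, 0.155, -0.0], [0.155, -0.988, -0.0], [-0.0, 0.0, -1.0]]
wrist_force: [-0.3, 0.1, 0.6]
gripper_width: 0.004
gripper_force: 0.0
```

```bash
python3 - <<'E'
from h import *
togo([.468,-.060,.19],-80.8)
p=imaging.capture("wrist");cv2.imwrite("pics/w1.png",p["frame"]);print(p["eye"],p["orientation"])
print(proj(p,[.483,-.15,.058]),proj(p,[.504,-.2795,0]))
for m in models.cut_out(p,"tin")[:3]:
    ys,xs=np.where(m["region"]);print(m["confidence"],xs.min(),xs.max(),ys.min(),ys.max())
E
```

```text
t 3.12 tcp [ 0.4661 -0.0596  0.1884] yang -81.06 shift [ 0.0018  0.0007 -0.0016] turn -0.26 F [-0.3  0.1  0.6]
[ 0.54049524 -0.04774     0.35066196] [[ 1.55827001e-01 -9.50894088e-01 -2.67429205e-01]
 [-9.87783882e-01 -1.49740382e-01 -4.31372338e-02]
 [ 9.73989226e-04  2.70884204e-01 -9.62611448e-01]]
[[409.55199208 190.48038454]] [[501.01310782 178.77829474]]
0.97 364 444 147 223
0.91 141 229 131 205
0.78 223 303 69 149
```

View pics/w1.png

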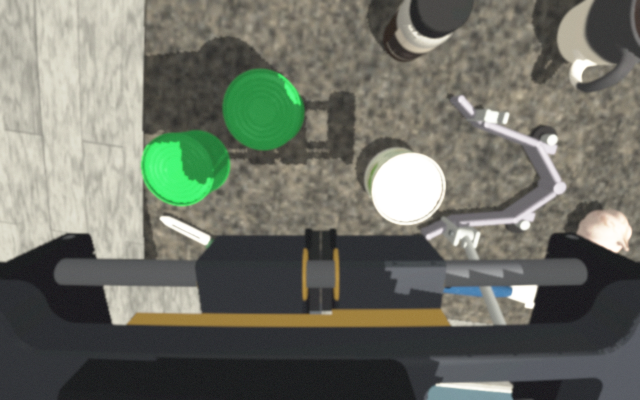

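The wrist picture shows the white tin's lid centred at (408,187), the V apex at (560,186), the keeper at (492,117) and the hinge at (465,236). The gripper's long side lies along tool y, clear of the scene.

```bash
python3 - <<'E'
from h import *
p=imaging.capture("wrist")
o=[(p,np.array(a,float),b) for a,b in(((560,186),(.0594,0,.028)),((493,117),(-.05,.066,.045)),((465,235),(-.05,-.066,.045)),((460,97),(-.082,.079,.022)),((428,231),(-.082,-.079,.022)))]
s,e=fit(o);print(s,e.round(1))
print("tin",onz(p,(408,187),.058))
a=np.radians(s[2]);T=onz(p,(408,187),.058)[:2]-s[:2]
print("tin in holder",T@[np.cos(a),np.sin(a)],T@[-np.sin(a),np.cos(a)],"dir",np.degrees(np.arctan2(-T[1],-T[0])))
E
```

```text
[  0.50755078  -0.27537331 -88.15052368] [[ 1.3  0.2]
 [ 3.2 -2.8]
 [-0.6 -0.6]
 [-1.1  0.8]
 [-0.6  3.2]]
tin [ 0.4860814  -0.14665897  0.058     ]
tin in holder -0.1293401862458837 -0.0173040956096944 dir -80.53031651338136
```

Request:
apply_moves([
  [[0.0015, 0, 0.0325], 0],
  [[0.0015, 0, 0.0325], 0],
  [[0.0015, 0, 0.0325], 0],
  [[0, 0, 0.0325], 0.25],
  [[0, 0, 0.0325], 0],
])

```text
time_s: 3.68
tcp_pos: [0.4709, -0.057, 0.0253]
ee_rot: [[0.989, 0.151, 0.002], [0.151, -0.989, 0.0], [0.002, -0.0, -1.0]]
wrist_force: [0.6, 0.8, 0.3]
gripper_width: 0.004
gripper_force: 0.0
```

Request:
apply_moves([
  [[0, 0.008, 0], 0],
  [[0, 0.008, 0], 0],
  [[0, 0.008, 0], 0],
  [[0, 0.008, 0], 0],
  [[0, 0.008, 0], 0],
])

```text
time_s: 4.1
tcp_pos: [0.4783, -0.0982, 0.0282]
ee_rot: [[0.988, 0.151, 0.005], [0.151, -0.989, 0.0], [0.005, 0.0, -1.0]]
wrist_force: [-0.2, -0.1, -0.1]
gripper_width: 0.007
gripper_force: 0.0
```

Request:
apply_moves([
  [[0, 0.008, 0], 0],
  [[0, 0.008, 0], 0],
  [[0, 0.008, 0], 0],
  [[0, 0.008, 0], 0],
  [[0, 0.008, 0], 0],
])

```text
time_s: 4.52
tcp_pos: [0.4843, -0.1373, 0.0279]
ee_rot: [[0.988, 0.152, 0.004], [0.152, -0.988, 0.0], [0.004, 0.0, -1.0]]
wrist_force: [-1.0, 6.4, 6.6]
gripper_width: 0.006
gripper_force: 4.3
```

```bash
python3 - <<'E'
from h import *
togo([.4975,-.2247,.025],-80.5)
p=imaging.capture("wrist");cv2.imwrite("pics/w2.png",p["frame"]);print(r.sense()["gripper_force"])
E
```

```text
t 4.52 tcp [ 0.4843 -0.1373  0.0279] yang -81.28 shift [-0.0002  0.0884  0.0029] turn -0.78 F [-1.   6.4  6.6]
0.6230421597138047
```

View pics/w2.png

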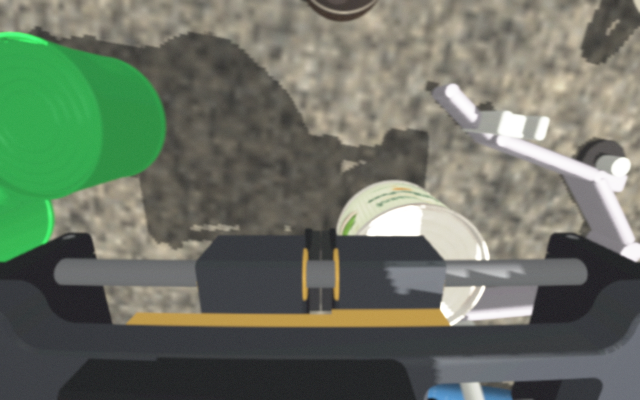

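The picture shows the tin in contact ahead of the fingers, lid centred near (425,262), upright and roughly on the push line. I continue.

Request:
apply_moves([
  [[0, 0.008, 0], 0],
  [[0, 0.008, 0], 0],
  [[0, 0.008, 0], 0],
  [[0, 0.008, 0], 0],
  [[0, 0.008, 0], 0],
])

```text
time_s: 4.98
tcp_pos: [0.4892, -0.177, 0.0268]
ee_rot: [[0.988, 0.152, 0.001], [0.152, -0.988, 0.0], [0.001, 0.0, -1.0]]
wrist_force: [-1.0, 5.3, 5.2]
gripper_width: 0.007
gripper_force: 3.1
```

```bash
cat >> h.py <<'E'
def tinwhere(name="top"):
    p=imaging.capture(name)
    for m in models.cut_out(p,"tin"):
        reg=m["region"];f=p["frame"][reg].astype(int)
        if f.mean(0).ptp() if hasattr(f,'ptp') else np.ptp(f.mean(0))<40:
            ys,xs=np.where(reg);uv=[(xs.min()+xs.max()+1)/2,(ys.min()+ys.max()+1)/2]
            print(name,round(m["confidence"],2),xs.min(),xs.max(),ys.min(),ys.max(),f.mean(0).round(),onz(p,uv,.058).round(4))
    return p
E
python3 - <<'E'
from h import *
togo([.4975,-.2247,.025],-80.5);p=tinwhere()
cv2.imwrite("pics/t3.png",cv2.resize(p["frame"][140:280,270:410],None,fx=4,fy=4,interpolation=2))
E
```

```text
t 4.98 tcp [ 0.4892 -0.177   0.0268] yang -81.28 shift [0.001  0.0484 0.0018] turn -0.78 F [-1.   5.3  5.2]
top 0.71 234 257 182 189 [49. 84. 45.] [0.5628 0.0056 0.058 ]
```

View pics/t3.png

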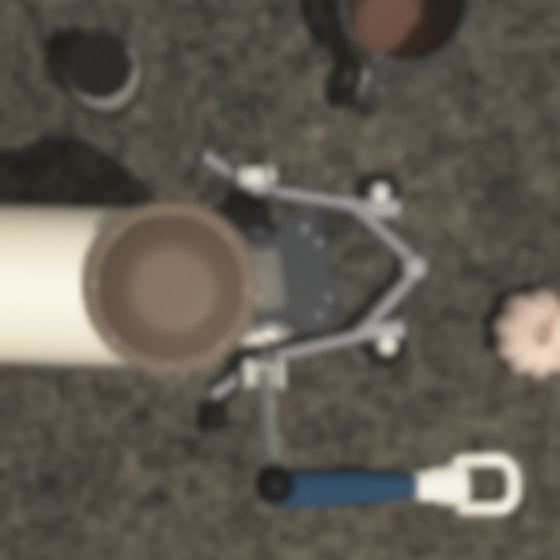

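The tin's white rim shows at crop (265,330), just inside the hinge-side wall and close to the planned line. I push on, then slow near the seat.

Request:
apply_moves([
  [[0, 0.008, 0], 0],
  [[0, 0.008, 0], 0],
  [[0, 0.008, 0], 0],
  [[0, 0.008, 0], 0],
  [[0, 0.006, 0], 0],
])

```text
time_s: 5.5
tcp_pos: [0.4945, -0.215, 0.0259]
ee_rot: [[0.989, 0.151, -0.0], [0.151, -0.989, -0.0], [-0.0, -0.0, -1.0]]
wrist_force: [-0.4, 2.1, 2.2]
gripper_width: 0.011
gripper_force: 1.4
```

Request:
apply_moves([
  [[0, 0.003, 0], 0],
  [[0, 0.002, 0], 0],
  [[0, 0.002, 0], 0],
])

```text
time_s: 5.75
tcp_pos: [0.4954, -0.2211, 0.0259]
ee_rot: [[0.988, 0.151, -0.0], [0.151, -0.988, 0.0], [-0.0, -0.0, -1.0]]
wrist_force: [-0.0, 2.4, 1.3]
gripper_width: 0.003
gripper_force: 1.3
```

Request:
apply_moves([
  [[0, 0.002, 0], 0],
  [[0, 0.002, 0], 0],
  [[0, 0, 0], 0],
])

```text
time_s: 6.0
tcp_pos: [0.4961, -0.2251, 0.026]
ee_rot: [[0.988, 0.152, -0.0], [0.152, -0.988, -0.0], [-0.0, 0.0, -1.0]]
wrist_force: [-0.4, 0.8, 0.2]
gripper_width: 0.007
gripper_force: 0.4
```

Request:
apply_moves([
  [[0, 0.002, 0], 0],
  [[0, 0.001, 0], 0],
  [[0, 0, 0], 0],
])

```text
time_s: 6.25
tcp_pos: [0.4971, -0.2277, 0.0262]
ee_rot: [[0.988, 0.152, 0.001], [0.152, -0.988, 0.0], [0.001, 0.0, -1.0]]
wrist_force: [1.0, 2.9, -0.2]
gripper_width: 0.003
gripper_force: 1.5
```

Request:
apply_moves([
  [[0, 0.002, 0], 0],
  [[0, 0.001, 0], 0],
  [[0, 0, 0], 0],
])

```text
time_s: 6.5
tcp_pos: [0.4999, -0.2296, 0.0272]
ee_rot: [[0.988, 0.153, 0.006], [0.153, -0.988, 0.0], [0.006, 0.001, -1.0]]
wrist_force: [3.9, 9.0, 4.5]
gripper_width: 0.006
gripper_force: 5.1
```

Request:
apply_moves([
  [[0, 0.002, 0], 0],
  [[0, 0.001, 0], 0],
  [[0, 0, 0], 0],
])

```text
time_s: 6.75
tcp_pos: [0.5027, -0.2314, 0.0282]
ee_rot: [[0.988, 0.153, 0.01], [0.153, -0.988, 0.001], [0.01, 0.001, -1.0]]
wrist_force: [4.9, 17.4, 7.9]
gripper_width: 0.007
gripper_force: 8.9
```

Request:
apply_moves([
  [[0.002, 0.001, 0], 0],
  [[0.002, 0.001, 0], 0],
  [[0, 0, 0], 0],
])

```text
time_s: 7.0
tcp_pos: [0.504, -0.2316, 0.0277]
ee_rot: [[0.988, 0.152, 0.004], [0.152, -0.988, 0.003], [0.004, -0.002, -1.0]]
wrist_force: [1.1, 21.8, 11.9]
gripper_width: 0.005
gripper_force: 11.6
```

Request:
apply_moves([
  [[0, -0.03, 0], 0],
  [[0, -0.03, -0.02], 0],
  [[0, -0.02, -0.035], 0],
  [[0, -0.01, -0.04], 0],
  [[0, 0, -0.035], 0],
])

```text
time_s: 7.42
tcp_pos: [0.4877, -0.1448, 0.1581]
ee_rot: [[0.988, 0.155, 0.0], [0.155, -0.988, -0.001], [-0.0, 0.001, -1.0]]
wrist_force: [1.4, 0.3, -0.2]
gripper_width: 0.008
gripper_force: 0.0
```

```bash
python3 - <<'E'
from h import *
togo([.4975,-.2247,.025],-80.5);p=imaging.capture("wrist")
cv2.imwrite("pics/w4.png",p["frame"])
for n,X in(("seat top",[.506,-.277,.058]),):print(n,proj(p,X))
for m in models.cut_out(p,"tin"):
    ys,xs=np.where(m["region"]);print(m["confidence"],xs.min(),xs.max(),ys.min(),ys.max(),p["frame"][m["region"]].mean(0))
E
```

```text
t 7.42 tcp [ 0.4877 -0.1448  0.1581] yang -81.11 shift [-0.0027  0.0803  0.1332] turn -0.61 F [ 1.4  0.3 -0.2]
seat top [[462.10093653 203.51888523]]
0.96 114 219 76 163 [ 75.48130712 157.30684021  49.65092772]
0.83 614 639 154 215 [125.16139767  60.20798669 105.80865225]
0.72 35 145 140 222 [ 83.43335699 171.29098652  55.6502484 ]
0.56 407 503 155 240 [228.85010567 236.13818891 235.19346448]
```

View pics/w4.png

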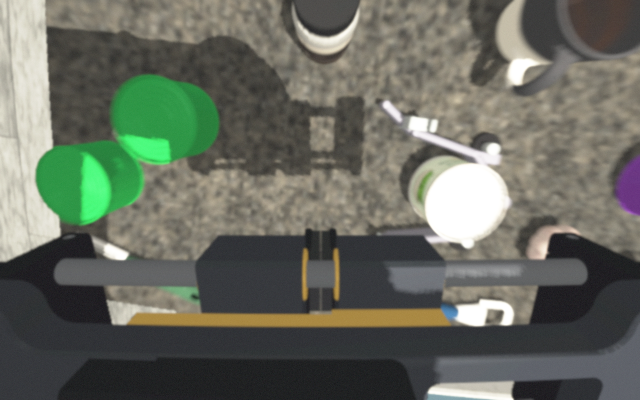

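The lid is centred at (466,202) against (462,203) predicted for a seated tin, and the push stiffened to 22 N, so it looks home. I'll check again from the top once the hand is clear, and move round to the lever's outer side.

Request:
apply_moves([
  [[0, 0, -0.03], 7.1],
  [[-0.02, 0, -0.025], 0],
  [[-0.035, 0, 0], 0],
  [[-0.035, 0, 0], 0],
  [[-0.035, 0, 0], 0],
])

```text
time_s: 7.93
tcp_pos: [0.3617, -0.1501, 0.2107]
ee_rot: [[1.0, 0.028, -0.0], [0.028, -1.0, -0.0], [-0.0, 0.0, -1.0]]
wrist_force: [-0.9, -0.4, 0.5]
gripper_width: 0.006
gripper_force: 0.0
```

Request:
apply_moves([
  [[-0.03, 0, 0.01], 0],
  [[0, 0, 0.015], 0],
  [[0, 0, 0], 0],
])

```text
time_s: 8.18
tcp_pos: [0.3299, -0.1507, 0.1842]
ee_rot: [[1.0, 0.027, -0.004], [0.027, -1.0, 0.001], [-0.004, -0.001, -1.0]]
wrist_force: [-1.0, 0.0, -0.4]
gripper_width: 0.006
gripper_force: 0.0
```

```bash
python3 - <<'E'
from h import *
togo([.330,-.233,.157],-88.2);p=tinwhere()
cv2.imwrite("pics/t5.png",cv2.resize(p["frame"][160:280,290:430],None,fx=5,fy=5,interpolation=2))
print(proj(p,[.506,-.277,.058]))
for n in("top","side","wrist"):
    p=imaging.capture(n)
    for q in models.place_of(p,"bar_knob")[:2]:
        uv=np.array(q["at"])*[640,400];print(n,q["confidence"],uv.round(),onz(p,uv,.169).round(3))
E
```

```text
t 8.18 tcp [ 0.3299 -0.1507  0.1842] yang -88.46 shift [-0.002   0.0823  0.0272] turn -0.26 F [-1.   0.  -0.4]
top 0.67 339 367 193 220 [217. 230. 235.] [ 0.5056 -0.2789  0.058 ]
[[352.79147959 206.85585526]]
top 0.75 [338. 262.] [ 0.372 -0.234  0.169]
side 0.68 [386. 183.] [ 0.366 -0.239  0.169]
wrist 0.82 [452. 177.] [ 0.376 -0.232  0.169]
wrist 0.5 [447.  30.] [ 0.459 -0.217  0.169]
```

View pics/t5.png

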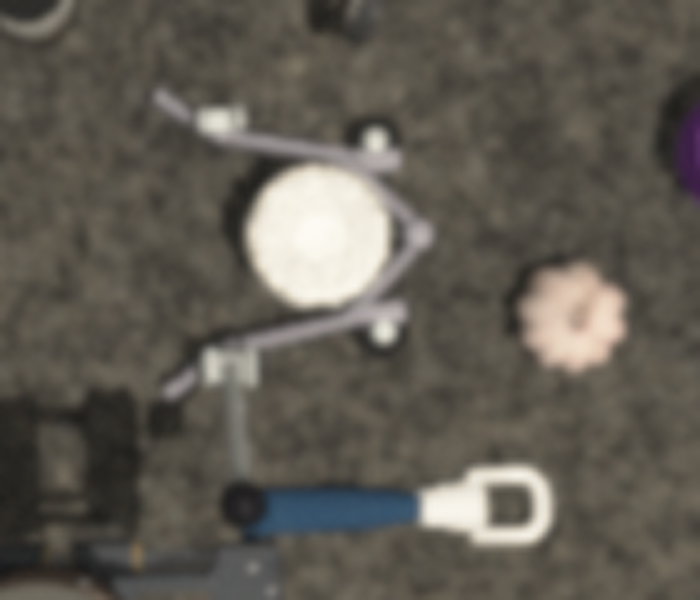

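The tin sits against both V faces: lid at crop (318,235), apex (420,236), giving (0.5056, -0.279). The lever ball is at crop (243,503), about (0.375, -0.233). Now the lever push.

Request:
apply_moves([
  [[-0.004, 0, 0.013], 0],
  [[0, 0.02, 0.013], 0],
  [[0, 0.03, 0], 0],
  [[0, 0.032, 0], 0],
  [[0, 0, 0], 0],
])

```text
time_s: 9.0
tcp_pos: [0.3325, -0.2362, 0.16]
ee_rot: [[1.0, 0.024, -0.0], [0.024, -1.0, -0.001], [-0.0, 0.001, -1.0]]
wrist_force: [0.6, -0.3, 0.8]
gripper_width: 0.005
gripper_force: 0.0
```

Request:
apply_moves([
  [[0.01, 0, 0], 0],
  [[0.01, 0, 0], 0],
  [[0.01, 0, 0], 0],
  [[0.008, 0, -0.002], 0],
  [[0.008, 0, -0.002], 0],
])

```text
time_s: 9.42
tcp_pos: [0.3788, -0.2305, 0.1643]
ee_rot: [[1.0, 0.03, -0.0], [0.03, -1.0, -0.0], [-0.0, 0.0, -1.0]]
wrist_force: [-1.0, -0.3, 1.7]
gripper_width: 0.0
gripper_force: 0.4
```

Request:
apply_moves([
  [[0.01, 0, -0.002], 0],
  [[0.01, 0, -0.002], 0],
  [[0.01, 0, -0.001], 0],
  [[0.01, 0, -0.001], 0],
  [[0.008, 0, 0], 0],
])

```text
time_s: 9.83
tcp_pos: [0.4271, -0.2299, 0.1703]
ee_rot: [[1.0, 0.029, 0.001], [0.029, -1.0, -0.0], [0.001, 0.0, -1.0]]
wrist_force: [-0.0, -1.3, -0.1]
gripper_width: 0.006
gripper_force: 0.0
```

Request:
apply_moves([
  [[0, 0, 0], 0],
  [[0, 0, 0], 0],
  [[0, 0, 0], 0],
  [[-0.02, 0, 0], 0],
  [[-0.03, 0, 0], 0],
])

```text
time_s: 10.25
tcp_pos: [0.3763, -0.2315, 0.1698]
ee_rot: [[1.0, 0.029, 0.0], [0.029, -1.0, -0.0], [0.0, 0.0, -1.0]]
wrist_force: [0.2, -0.6, 0.3]
gripper_width: 0.006
gripper_force: 0.0
```

Request:
apply_moves([
  [[-0.03, 0, -0.01], 0],
  [[0, -0.03, -0.02], 0],
  [[0, -0.04, 0], 0],
  [[0, -0.04, 0], 0],
  [[0, 0, 0], 0],
])

```text
time_s: 10.67
tcp_pos: [0.3418, -0.1178, 0.2007]
ee_rot: [[0.999, 0.036, 0.003], [0.036, -0.999, 0.002], [0.003, -0.001, -1.0]]
wrist_force: [-0.1, -0.1, 0.6]
gripper_width: 0.009
gripper_force: 0.0
```

```bash
python3 - <<'E'
from h import *
togo([.330,-.233,.157],-88.2);p=tinwhere()
a=cv2.resize(p["frame"][140:290,270:430],None,fx=4,fy=4,interpolation=2)
cv2.imwrite("pics/t6.png",a)
E
```

```text
t 10.67 tcp [ 0.3418 -0.1178  0.2007] yang -87.92 shift [-0.0161  0.1148  0.0435] turn 0.28 F [-0.1 -0.1  0.6]
top 0.57 340 366 192 219 [221. 233. 238.] [ 0.5083 -0.2789  0.058 ]
```

View pics/t6.png

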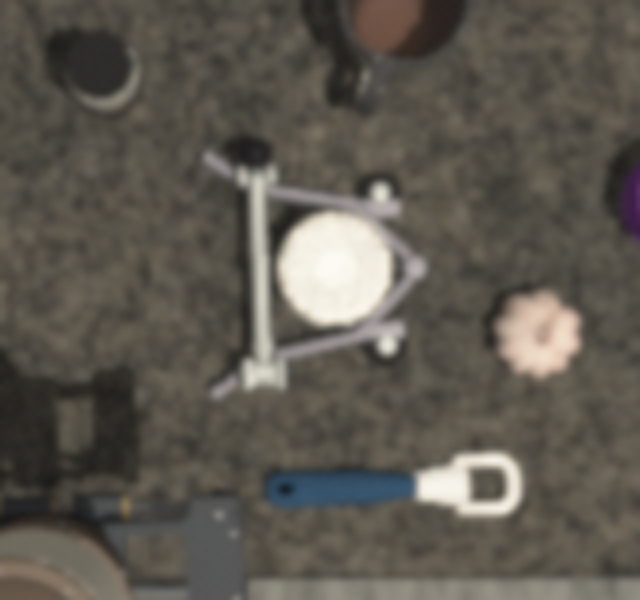

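The bar lies closed across the mouth behind the tin, from crop (262,375) to the ball at (250,155). The tin is home at (335,267), the bystanders haven't moved and the robot is clear, so I hand in.

```bash
python3 -c "
from station import r
print(r.finish_job())"
```

```text
the job is handed in; nothing more can be done
None
```

The tin is pushed home in the V, the lever bar has snapped shut across the mouth behind it, and the job was handed in at about 11 s with nothing else visibly moved in the last top picture; no verdict was returned.

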